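Open the crayon tin and clear the tablets off the litho stone

TASK

Lift the lid with the red knob off its tin by the knob and set it down flat, knob up, in the middle of the round cork mat; do not drop it. Then, without picking them up (they are brittle), slide the two blue crayon tablets across the stone and over its edge so that both drop into that open tin. Leave the tin with the black knob shut, and leave the brass weight on the stone and the two bottles where they stand.

Things in the scene. Friction and masses are not known exactly. Their poses are not given: they have to be found in the camera images.
- stone_top (a point): Centre of the top face of the tan lithography stone, a fixed block 240 x 240 mm, 66 mm high, with thin dark lines drawn on it. Its x and y axes run along the block's edges, z up. One tin stands at its +y end, the other at its -y end (which is which varies), each centred on that end, 3 mm from the stone; the ends lie 120 mm from the centre along y.
- red_tin: The grey square tin that starts under the red-knobbed lid: fixed, open at the top, 140 x 140 mm outside, walls 5 mm (inside 130 x 130 mm), floor 5 mm, rim at height 62 mm, 4 mm below the stone's top. Origin at the centre of its underside; its sides are parallel to the stone's.
- red_knob (a point): Centre of the red knob (upright cylinder, 28 mm diameter, 28 mm high, on an 18 mm stem) of the loose lid to remove. Lid: white plate 138 x 138 x 5 mm, its top 26 mm below this point, with a plug 124 x 124 x 6 mm beneath that sits in the tin with 3 mm play; plug underside 37 mm below this point. z is the lid's normal. About 0.3 kg. This point is 93 mm high on the tin, 43 mm on the mat.
- black_knob (a point): Centre of the black knob of the other lid, the same size, on an identical tin; to be left alone.
- tablet1_center (a point): Centre of a blue crayon tablet, a flat disc 44 mm in diameter and 18 mm thick, about 45 g, loose on the stone's top nearer the robot.
- tablet2_center (a point): Centre of a second blue crayon tablet, same size, on the stone's top farther from the robot.
- weight_center (a point): Centre of an upright brass cylinder 32 mm in diameter and 45 mm high, loose on the stone between the tablets; to be left where it stands.
- mat: Round cork mat, fixed on the table, 160 mm in diameter, 6 mm thick, on the left or the right in front of the tins. Origin at the centre of its underside.
- caddy: Open plywood box 100 x 120 mm (x, y), 80 mm high, fixed, with upright brushes in it reaching 165 mm; stands on the other side from the mat. Origin at the centre of its underside. An obstacle.
- amber_bottle_center (a point): Centre of an upright amber bottle, 56 mm in diameter, 165 mm high, loose; stands near the far outer corner of one tin. To be left where it stands.
- green_bottle_center (a point): Centre of an upright green bottle, 56 mm in diameter, 165 mm high, loose; stands close to the outer side of the other tin. To be left where it stands.
Mind the look-alikes: they are no part of the job. Of the things that look like the mat, take the one that is nearest to the robot's base at the start. Leave any grey look-alike of the part that bears tablet1_center alone.

How it is judged:
By the outcome, as a careful person would: the job done as asked, in the order asked, and still so for the second after the job is handed in, with the robot touching nothing.
It also fails if it takes over 72 s, if anything falls off the work surface, if the arm or the gripper's body presses on something with over 40 N, if the wrist force passes 120 N, or if a joint passes its speed limit or range.

ROBOT

A 6-joint arm with a two-finger parallel gripper is mounted at the origin on the work surface. World frame = base frame: x ahead of the robot, y to its left, z up, the work surface at z = 0. Lengths are in m, angles in rad, forces in N, time in s.
With the tool pointing down it reaches from about 0.25 to 0.775 m from the base axis. Payload 8.9 kg.
Tool frame: the origin (TCP) lies between the finger pads; the fingertips stand 14 mm ahead of it and the grasp point (between the pads) lies 5 mm behind it; z points along the fingers, y is the line along which they close (so a half turn about z gives the same grasp; the last joint's range is limited). The gripper opens to 85 mm and grips with 20 to 120 N. Pads are 22 mm wide; open, the fingers measure 114 mm over their backs; the gripper's body (76 mm by 85 mm) begins 54 mm behind the grasp point. The pads swing forward as they close: fully open they stand 13 mm farther back than shut.
Start: joints at [-1.418, 0.291, -0.153, 1.127, 0, 1.431], TCP at [0.151, -0.503, 0.21] pointing down, gripper open.
Joint ranges: [-2.52, 2.52], [-0.91, 1.74], [-1.3, 1.37], [-1.96, 2.02], [-1.52, 1.47], [-3.14, 3.14]. Speed limits (rad/s): [2.22, 2.22, 2.79, 3.14, 3.14, 3.14].

INTERFACE

Orientations are given as a unit quaternion [w, x, y, z].
In Python, from bench import manip gives the robot as it stands. The module is installed in compiled form; this text tells all that it offers.
- The arm moves only by the tool send_rows, never from a script. Its argument "commands" is one flat list of numbers, 5 for each row, row after row: the shift along the world's x, y, z in cm, then the turn about the world's z in rad, then the opening, from 0 (shut) to 1 (fully open). A call has 1 to 10 rows; each row is the pose to reach, as a shift and turn from the pose commanded when the call began; what a row does not reach only later rows make up. A row lasts 1/10 s, in which the tool goes at most 50 mm and 8.59 degrees, less where a joint would pass 70% of its speed; a pose out of reach is approached as far as the arm can. A call with a gripper value outside its range is refused whole. The fingers move at their own pace and stop on an object; "newtons" is the grip in N (left out, the last holds). Time passes only in rows, so rows that repeat a pose let the fingers close. It gives the time, the measured TCP pose, the force, the opening and the grip force at its end, in the units of the state.
- manip.read_state(): the state, without advancing time (a new reading comes with each control period).
- manip.read_camera(name): name is "scene" or "top" or "wrist"; returns a dict with "image" (480x640x3 uint8, red, green, blue), "fx", "fy", "cx", "cy" (pixels), "R" (3x3) and "t" (3): a world point X has camera coordinates R X + t. Camera axes: x right, y down, z forward; pixel columns grow to the right and rows downward; lengths in m; the calibration is good to about 2 mm. A picture is of the moment at which its call begins. There is no depth.
- manip.close_job(): hands the job in; it is judged then, once.
The state is a dict: "time": time; "joint_positions": joint angles; "joint_velocities": joint speeds; "joint_torque": joint torques, N m; "tcp_pos": TCP position; "tcp_rot": TCP orientation; "force": force on the tool from outside, world axes, zero at the start; "moment": the same for the moment, N m; "grip_width": finger opening in m; "gripper_force": force on a finger pad.
Only numpy, scipy, OpenCV 4.12 (cv2) and the standard library are available. Lean on these libraries where they do the work, as an engineer would, in place of code of your own. Each camera call takes 0.05 s, during which the arm holds its last target. There are 200 camera calls.

## Working session

There is one attempt and no reset: what is moved stays moved. The work goes in short steps, Python scripts to look and compute and a tool call to move; the robot and the scene stay as the last step left them, time stands still between calls to the robot, and variables do not carry over. Pictures are saved under pics/ and viewed, at most 10 in all, crops included, and the job is handed in when it is done.

Besides the shell and the picture viewer there is one more tool, called after ">>>" as a command line: name --argument value ..., lists and objects as JSON in quotes. send_rows: Moves the arm, as the interface text tells. Its arguments: {"type":"object","properties":{"commands":{"type":"array","items":{"type":"number"}},"newtons":{"type":"number"}},"required":["commands"]}

```bash
mkdir -p pics; cat > h.py <<'E'
import numpy as np, cv2, pickle
from bench import manip
def ray(c,u,v,z):
    R=np.array(c["R"]);t=np.array(c["t"]);o=-R.T@t
    d=R.T@np.array([(u-c["cx"])/c["fx"],(v-c["cy"])/c["fy"],1.])
    return o+d*(z-o[2])/d[2]
def proj(c,X):
    p=np.array(c["R"])@np.array(X)+np.array(c["t"]);return c["fx"]*p[0]/p[2]+c["cx"],c["fy"]*p[1]/p[2]+c["cy"]
def shot(n,f=None):
    c=manip.read_camera(n);pickle.dump(c,open(f"{n}.pkl","wb"))
    if f:cv2.imwrite(f"pics/{f}.png",c["image"][:,:,::-1])
    return c
def load(n):return pickle.load(open(f"{n}.pkl","rb"))
def blobs(c,lo,hi,amin=60):
    h=cv2.cvtColor(c["image"],cv2.COLOR_RGB2HSV);m=cv2.inRange(h,np.array(lo),np.array(hi))
    n,_,s,ce=cv2.connectedComponentsWithStats(m)
    return [(s[i][4],ce[i].round(1),s[i][:4]) for i in range(1,n) if s[i][4]>=amin]
E
python3 - <<'E'
from h import *
for n in("top","scene"):
    c=shot(n,n+"1");print(n,-np.array(c["R"]).T@c["t"])
s=manip.read_state();print(s["time"],s["tcp_pos"],s["tcp_rot"],s["grip_width"])
E
```

```text
top [ 0.36542863 -0.09677687  1.28960152]
scene [0.89112774 0.61251224 1.01890169]
0.1 [ 0.15096618 -0.50240024  0.20942195] [-5.54102849e-04  9.89377111e-01  1.45370648e-01 -7.17576194e-06] 0.08536222816631302
```

View pics/top1.png

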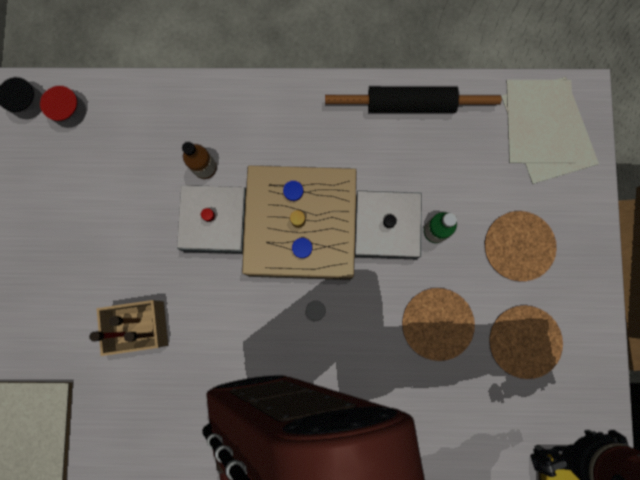

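View pics/scene1.png

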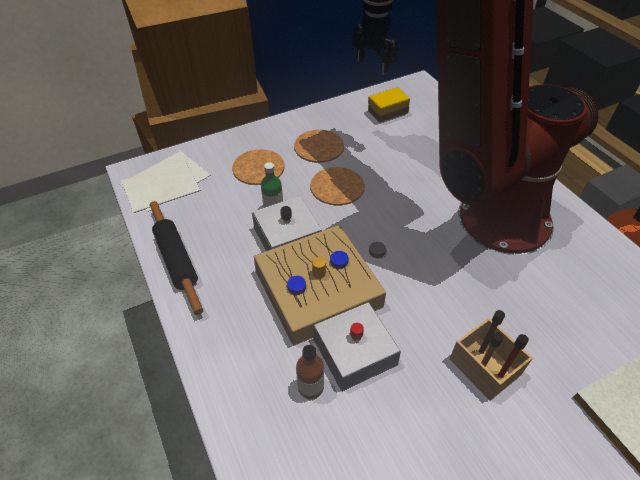

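The top view shows the red knob at (208,215) and the black knob at (390,221). The tablets are at (302,248), near, and (293,191), far, with the weight at (297,218). The amber bottle stands at (197,155), the green one at (443,226) and the caddy at (130,328).
Look-alikes: for the red knob, the red jar at (60,104). For the mat, cork discs at (438,324), (526,341) and (520,245). For the tablet, a grey disc on the table at (315,311). I choose the knob on the white lid at (208,215), and the cork disc nearest the base, which I compute next.

```bash
python3 - <<'E'
from h import *
c=load("top");d=load("scene")
print("red",blobs(c,(0,150,90),(8,255,255)),blobs(d,(0,170,120),(6,255,255)))
b=blobs(c,(110,150,80),(130,255,255))
for x in b:print("blue",x,ray(c,*x[1],.066+.014))
for x in blobs(d,(115,180,120),(125,255,255)):print("blue scene",x,ray(d,*x[1],.080))
for u,v in((438,324),(526,341),(520,245)):
    p=ray(c,u,v,.006);print("mat",p,np.hypot(*p[:2]))
print("knob",ray(c,208,215,.105),"scene",ray(d,357,330,.1),"black",ray(c,390,221,.105))
print("brass",ray(c,297,217,.111))
for n,u,v in(("s00",248,167),("s10",356,169),("s11",354,276),("s01",244,275)):print(n,ray(c,u,v,.066))
for n,u,v in(("l00",182,187),("l10",243,187),("l11",243,250),("l01",179,249)):print(n,ray(c,u,v,.067))
print("caddy",ray(c,100,311,.08),ray(c,158,301,.08),"amber",ray(c,189,148,.165),"green",ray(c,450,218,.165))
print(blobs(c,(8,90,60),(22,255,255),800))
cv2.imwrite("pics/crop1.png",cv2.resize(c["image"][130:370,170:570,::-1],(800,480),interpolation=cv2.INTER_CUBIC))
E
```

```text
red [(np.int32(923), array([ 57.8, 102.5]), array([41, 86, 35, 34], dtype=int32)), (np.int32(108), array([206.6, 214. ]), array([201, 209,  12,  12], dtype=int32))] [(np.int32(94), array([356.8, 327.7]), array([351, 323,  12,  10], dtype=int32))]
blue (np.int32(279), array([292.8, 190.3]), array([284, 181,  19,  19], dtype=int32)) [ 0.63301301 -0.01380026  0.08      ]
blue (np.int32(284), array([301.8, 247.4]), array([293, 238,  19,  19], dtype=int32)) [ 0.50952277 -0.03465074  0.08      ]
blue scene (np.int32(179), array([339. , 257.3]), array([331, 251,  17,  13], dtype=int32)) [ 0.51017863 -0.03840376  0.08      ]
blue scene (np.int32(197), array([296.2, 282.8]), array([288, 276,  18,  15], dtype=int32)) [ 0.63484637 -0.01763163  0.08      ]
mat [ 0.34987739 -0.33349385  0.006     ] 0.483355286886121
mat [ 0.31433142 -0.52543395  0.006     ] 0.6122785957242256
mat [ 0.52650495 -0.52032279  0.006     ] 0.7402318972969307
knob [0.57384291 0.16164705 0.105     ] scene [0.57900619 0.16591795 0.1       ] black [ 0.5630383  -0.21935956  0.105     ]
brass [ 0.56948826 -0.02547713  0.111 
[... 283 characters left out ...]
]
l01 [0.50612939 0.22988333 0.067     ]
caddy [0.3727599  0.38737734 0.08      ] [0.39443837 0.2662214  0.08      ] amber [0.70057328 0.19170282 0.165     ] green [ 0.55965127 -0.33183171  0.165     ]
[(np.int32(6570), array([297.3, 202.9]), array([243, 167, 113,  91], dtype=int32)), (np.int32(1075), array([626.5, 243.5]), array([619, 199,  16, 123], dtype=int32)), (np.int32(3892), array([520.1, 245.8]), array([485, 211,  71,  70], dtype=int32)), (np.int32(4068), array([437.9, 324. ]), array([403, 288,  71,  73], dtype=int32)), (np.int32(1716), array([133.4, 326.5]), array([ 98, 301,  61,  54], dtype=int32)), (np.int32(4130), array([525.8, 341.8]), array([490, 305,  73,  74], dtype=int32))]
```

View pics/crop1.png

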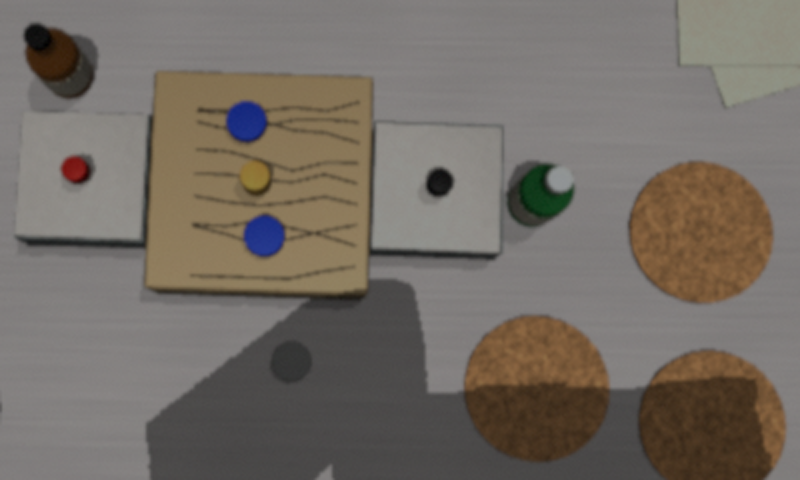

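The crop confirms the red knob on the left lid, two blue tablets with brass between them, and a grey disc lying on the table. The nearest mat is the one at (438,324), world (0.350,-0.333), 0.48 m from the base. I'll go above the red knob with the tool turned to about 90°.

>>> send_rows --commands '[5, 5, 4, 0.15, 1, 42.3, 66.4, 4, 1.28, 1, 42.3, 66.4, 4, 1.28, 1, 42.3, 66.4, 4, 1.28, 1, 42.3, 66.4, 4, 1.28, 1, 42.3, 66.4, 4, 1.28, 1, 42.3, 66.4, 4, 1.28, 1, 42.3, 66.4, 4, 1.28, 1, 42.3, 66.4, 4, 1.28, 1, 42.3, 66.4, 4, 1.28, 1]' --newtons 60

```text
time: 1.1
tcp_pos: [0.4193, -0.0875, 0.2439]
tcp_rot: [0.0, 0.706, 0.708, 0.0]
force: [0.2, -0.7, 0.5]
grip_width: 0.0854
gripper_force: 0.0
```

>>> send_rows --commands '[15, 24, 0, 0, 1, 15, 24, 0, 0, 1, 15, 24, 0, 0, 1, 15, 24, 0, 0, 1, 15, 24, 0, 0, 1, 15, 24, 0, 0, 1, 15, 24, 0, 0, 1, 15, 24, 0, 0, 1]'

```text
time: 1.9
tcp_pos: [0.5683, 0.1509, 0.243]
tcp_rot: [-0.0, 0.706, 0.708, -0.001]
force: [-0.0, -0.2, 0.3]
grip_width: 0.0855
gripper_force: 0.0
```

```bash
python3 - <<'E'
from h import *
s=manip.read_state();print(s["tcp_pos"],s["tcp_rot"],s["joint_velocities"].round(3) if hasattr(s["joint_velocities"],'round') else 0)
c=shot("wrist","w1")
for x in blobs(c,(0,150,60),(8,255,255),200):print(x,ray(c,*x[1],.107),ray(c,*x[1],.1))
E
```

```text
[0.56834429 0.15087491 0.24297896] [-3.71161953e-04  7.06242074e-01  7.07969964e-01 -7.24805359e-04] [-0.03  -0.028 -0.022  0.001 -0.001 -0.004]
(np.int32(236), array([327.3, 198.6]), array([317, 190,  30,  22], dtype=int32)) [0.57441084 0.16814302 0.107     ] [0.57455998 0.16664152 0.1       ]
```

View pics/w1.png

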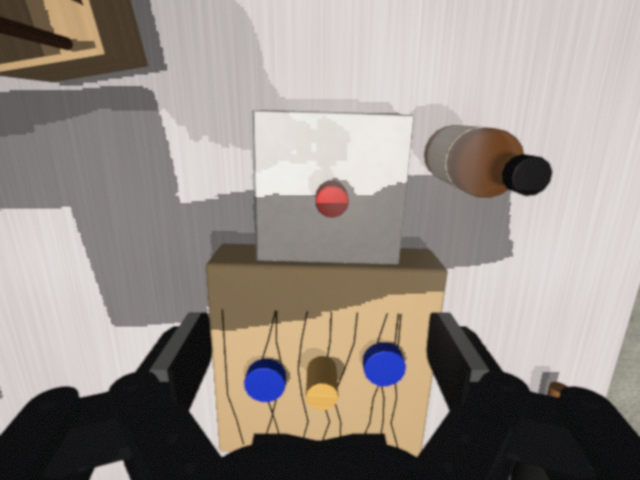

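The wrist view shows the red knob top at (332,200), the lid corners at (254,112), (413,114), (400,263) and (258,258), the stone edge along row 265, and the tablets at (265,380) and (385,363).

```bash
python3 - <<'E'
from h import *
c=load("wrist")
print("knob",ray(c,332,200,.105))
P=[ray(c,u,v,.067) for u,v in((254,112),(413,114),(400,263),(258,258))];print(np.round(P,4),np.mean(P,0))
print("stone edge",ray(c,208,265,.066),ray(c,444,268,.066))
h=cv2.cvtColor(c["image"],cv2.COLOR_RGB2HSV)
for x in blobs(c,(110,150,150),(130,255,255),200):print("tab",x[2],ray(c,*x[1],.084))
E
```

```text
knob [0.57830264 0.16656117 0.105     ]
[[0.5119 0.2347 0.067 ]
 [0.648  0.2334 0.067 ]
 [0.6465 0.0961 0.067 ]
 [0.5087 0.101  0.067 ]] [0.57875692 0.16629903 0.067     ]
stone edge [0.45933068 0.09311263 0.066     ] [0.69009496 0.09060508 0.066     ]
tab [365 351  40  35] [ 0.63481807 -0.01209833  0.084     ]
tab [245 368  40  34] [ 0.511148   -0.03261953  0.084     ]
```

>>> send_rows --commands '[0.9, 1.4, -3, 0, 1, 0.9, 1.4, -7, 0, 1, 0.9, 1.4, -10, 0, 1, 0.9, 1.4, -13, 0, 1, 0.9, 1.4, -14.5, 0, 1, 0.9, 1.4, -15.2, 0, 1, 0.9, 1.4, -15.2, 0, 1]'

```text
time: 2.65
tcp_pos: [0.5771, 0.1634, 0.0915]
tcp_rot: [-0.0, 0.707, 0.707, -0.0]
force: [0.5, -0.3, 0.0]
grip_width: 0.0855
gripper_force: 0.0
```

>>> send_rows --commands '[0, 0, 0, 0, 0.2, 0, 0, 0, 0, 0.2, 0, 0, 0, 0, 0.2, 0, 0, 0, 0, 0.2, 0, 0, 0, 0, 0.2, 0, 0, 0, 0, 0.2, 0, 0, 0, 0, 0.2]' --newtons 60

```text
time: 3.35
tcp_pos: [0.5777, 0.1645, 0.0918]
tcp_rot: [-0.0, 0.707, 0.707, -0.0]
force: [0.2, -0.6, -0.9]
grip_width: 0.0171
gripper_force: 0.0
```

```bash
python3 - <<'E'
from h import *
s=manip.read_state();print(s["tcp_pos"],s["grip_width"],s["gripper_force"])
w=shot("wrist");c=shot("scene")
a=cv2.resize(c["image"][240:420,250:450],(400,360));b=cv2.resize(w["image"],(400,300))
im=np.zeros((360,800,3),np.uint8);im[:,:400]=a;im[:300,400:]=b
cv2.imwrite("pics/g1.png",im[:,:,::-1])
E
```

```text
[0.57769859 0.16448177 0.09182033] 0.017083037199208638 0.0
```

View pics/g1.png

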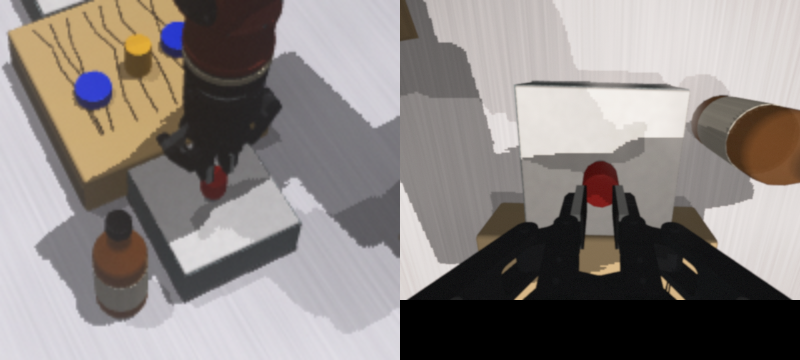

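```bash
python3 - <<'E'
from h import *
w=load("wrist");c=load("scene")
print("cam",-np.array(w["R"]).T@w["t"], np.array(w["R"])[2])
for x in blobs(w,(0,150,40),(10,255,255),100):print(x)
h=cv2.cvtColor(w["image"],cv2.COLOR_RGB2HSV)
m=cv2.inRange(h,(0,150,40),(10,255,255))
for v in range(250,345,8):
    q=np.where(m[v,250:400])[0]
    if len(q):print(v,q.min()+250,q.max()+250,h[v,(q.min()+q.max())//2+250])
for y in(.15,.165,.18):
  for z in (.107,.079,.0785):print(y,z,np.round(proj(w,(.5775,y,z))))
print("tip",proj(w,(.5775,.1645,.0778)),proj(w,(.5775,.1645,.092)))
print(blobs(c,(0,170,60),(8,255,255),20),proj(c,(.5775,.165,.093)))
E
```

```text
cam [0.57724266 0.24606418 0.2560771 ] [-1.01233023e-04 -3.15722802e-01 -9.48851465e-01]
(np.int32(2955), array([319.6, 294.2]), array([293, 259,  56,  72], dtype=int32))
266 302 338 [  2 190  75]
274 297 342 [  1 201  75]
282 295 345 [  1 186 107]
290 294 347 [  1 199 100]
298 298 340 [  1 208  97]
306 299 339 [  0 203  98]
314 299 339 [  2 204 114]
322 299 339 [  1 201 127]
330 318 325 [  1 173 124]
0.15 0.107 [319. 337.]
0.15 0.079 [319. 307.]
0.15 0.0785 [319. 307.]
0.165 0.107 [319. 308.]
0.165 0.079 [319. 281.]
0.165 0.0785 [319. 281.]
0.18 0.107 [319. 277.]
0.18 0.079 [319. 254.]
0.18 0.0785 [319. 253.]
tip (np.float64(319.366582813179), np.float64(281.08755893086675)) (np.float64(319.393762877314), np.float64(293.4198441422484))
[(np.int32(484), array([482.7,  15.3]), array([460,   0,  50,  42], dtype=int32)), (np.int32(30), array([515.9,   3.9]), array([511,   0,  11,   9], dtype=int32)), (np.int32(152), array([554.2,  11.2]), array([541,   0,  30,  26], dtype=int32)), (np.int32(29), array([538.6,  27. ]), array([534,  23,  10,   8], dtype=int32)), (np.int32(42), array([530.2,  35.1]), array([522,  30,  18,  12], dtype=int32)), (np.int32(38), array([457.9,  43. ]), array([452,  39,  12,   9], dtype=int32))] (np.float64(357.2291546124249), np.float64(331.0717695140592))
```

```bash
python3 - <<'E'
import cv2
from h import *
w=load("wrist");cv2.imwrite("pics/g2.png",cv2.resize(w["image"][220:440,190:450,::-1],(780,600)[:2]))
E
```

```text
(no output)
```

View pics/g2.png

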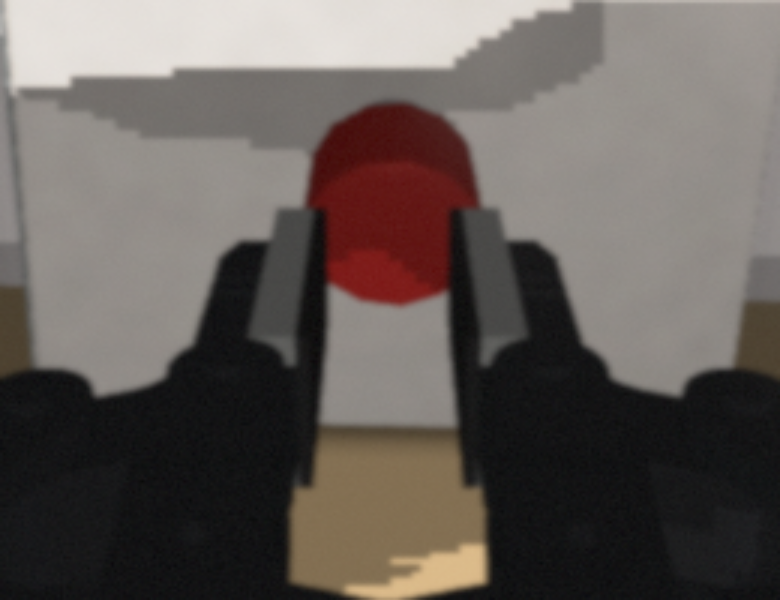

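The wrist crop shows both pads occluding the sides of the knob's top disc, at crop (325,210) and (450,210). The gap is narrower than the knob, so the pads closed above it. I'll open, go lower in small steps and close again.

>>> send_rows --commands '[0, 0, 0, 0, 1, 0, 0, 0, 0, 1, 0, 0, 0, 0, 1, 0, 0, 0, 0, 1, 0, 0, -0.4, 0, 1, 0, 0, -0.8, 0, 1, 0, 0, -1.2, 0, 1, 0, 0, -1.2, 0, 1]'

```text
time: 4.25
tcp_pos: [0.5772, 0.1643, 0.079]
tcp_rot: [-0.0, 0.707, 0.707, -0.001]
force: [0.1, -0.2, 0.7]
grip_width: 0.0855
gripper_force: 0.0
```

>>> send_rows --commands '[0, 0, 0, 0, 0.2, 0, 0, 0, 0, 0.2, 0, 0, 0, 0, 0.2, 0, 0, 0, 0, 0.2, 0, 0, 0, 0, 0.2, 0, 0, 0, 0, 0.2, 0, 0, 0, 0, 0.2]' --newtons 40

```text
time: 4.95
tcp_pos: [0.578, 0.1645, 0.0803]
tcp_rot: [0.0, 0.707, 0.707, 0.0]
force: [-1.3, -0.5, 5.8]
grip_width: 0.0249
gripper_force: 39.2
```

```bash
python3 - <<'E'
from h import *
w=shot("wrist");print(w["fx"])
cv2.imwrite("pics/g3.png",cv2.resize(w["image"][220:440,190:450,::-1],(520,440)))
h=cv2.cvtColor(w["image"],cv2.COLOR_RGB2HSV);m=cv2.inRange(h,(0,150,40),(10,255,255))
for v in range(240,345,8):
    q=np.where(m[v,250:400])[0]
    if len(q):print(v,q.min()+250,q.max()+250,h[v,(q.min()+q.max())//2+250])
E
```

```text
376.5423213360716
272 304 334 [  1 205  72]
280 296 341 [  0 200  74]
288 292 344 [  1 227  74]
296 290 346 [  1 200 102]
304 290 348 [  1 206  99]
312 288 350 [  2 208  97]
320 289 349 [  1 205  96]
328 289 349 [  1 201 100]
336 296 340 [  1 204 126]
344 310 326 [  1 203 122]
```

View pics/g3.png

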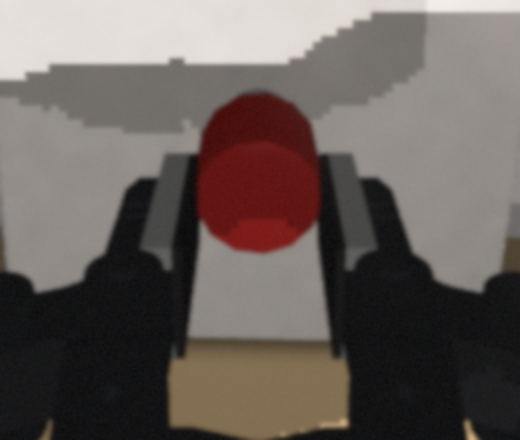

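The pads touch only the knob's top rim: width 24.9 mm, an upward force of 5.8 N, and the disc just fills the gap at crop (198..318,185). I'll reopen and go lower in steps, watching the force.

>>> send_rows --commands '[0, 0, 0, 0, 1, 0, 0, 0, 0, 1, 0, 0, 0, 0, 1, 0, 0, 0, 0, 1, 0, 0, -0.4, 0, 1, 0, 0, -0.8, 0, 1, 0, 0, -1.0, 0, 1, 0, 0, -1.0, 0, 1]'

```text
time: 5.8
tcp_pos: [0.5773, 0.1643, 0.0692]
tcp_rot: [-0.0, 0.707, 0.707, -0.0]
force: [0.1, 0.1, -0.9]
grip_width: 0.0852
gripper_force: 0.0
```

```bash
python3 - <<'E'
from h import *
w=shot("wrist");c=shot("scene")
a=cv2.resize(c["image"][240:420,250:450],(400,360),interpolation=cv2.INTER_CUBIC);b=cv2.resize(w["image"],(400,300))
im=np.zeros((360,800,3),np.uint8);im[:,:400]=a;im[:300,400:]=b
cv2.imwrite("pics/g4.png",im[:,:,::-1])
h=cv2.cvtColor(c["image"],cv2.COLOR_RGB2HSV)[300:360,330:390]
print(blobs(c,(0,150,40),(10,255,255),20)[-3:],manip.read_state()["force"])
E
```

```text
[(np.int32(20), array([635.4, 193.3]), array([630, 188,  10,  12], dtype=int32)), (np.int32(498), array([628.4, 226.8]), array([608, 209,  32,  37], dtype=int32)), (np.int32(98), array([356.8, 327.7]), array([351, 323,  12,  11], dtype=int32))] [ 0.31729174 -0.67116113 -0.21110438]
```

View pics/g4.png

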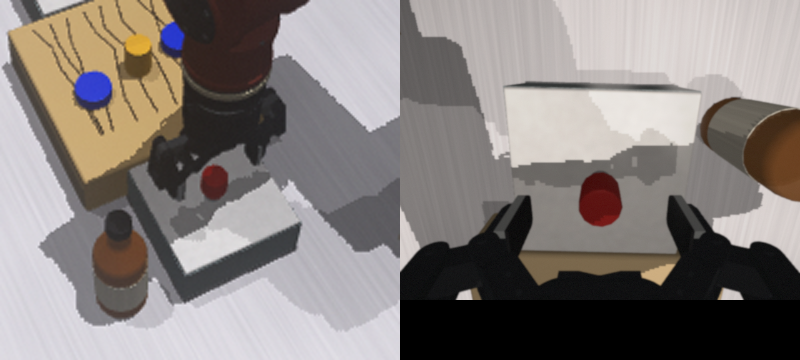

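The view shows the open pads at (520,220) and (685,220) on either side of the knob (600,200), with no lid contact. I go 1.2 cm lower and close.

>>> send_rows --commands '[0, 0, -0.4, 0, 1, 0, 0, -0.8, 0, 1, 0, 0, -1.2, 0, 1, 0, 0, -1.2, 0, 0.2, 0, 0, -1.2, 0, 0.2, 0, 0, -1.2, 0, 0.2, 0, 0, -1.2, 0, 0.2, 0, 0, -1.2, 0, 0.2, 0, 0, -1.2, 0, 0.2, 0, 0, -1.2, 0, 0.2]' --newtons 60

```text
time: 6.9
tcp_pos: [0.578, 0.1645, 0.0582]
tcp_rot: [0.0, 0.707, 0.707, 0.0]
force: [-0.0, -1.1, 5.4]
grip_width: 0.0262
gripper_force: 59.2
```

>>> send_rows --commands '[0, 0, 0.5, 0, 0.1, 0, 0, 1, 0, 0.1, 0, 0, 1.5, 0, 0.1, 0, 0, 2, 0, 0.1, 0, 0, 2, 0, 0.1]' --newtons 80

```text
time: 7.4
tcp_pos: [0.5782, 0.1645, 0.0786]
tcp_rot: [0.0, 0.707, 0.707, 0.0]
force: [0.0, -0.3, -2.8]
grip_width: 0.0261
gripper_force: 78.7
```

```bash
python3 - <<'E'
from h import *
w=shot("wrist");c=shot("scene")
a=cv2.resize(c["image"][240:420,250:450],(400,360),interpolation=cv2.INTER_CUBIC);b=cv2.resize(w["image"],(400,300))
im=np.zeros((360,800,3),np.uint8);im[:,:400]=a;im[:300,400:]=b
cv2.imwrite("pics/g5.png",im[:,:,::-1])
E
```

```text
(no output)
```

View pics/g5.png

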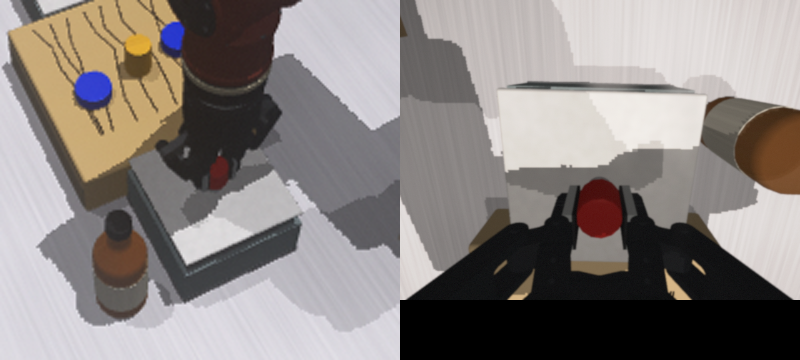

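The lid is off the tin and held: the knob sits at (600,210) between the pads, and the force change of about 2.8 N matches the lid's weight. I'll measure the mat again from both fixed views while lifting.

```bash
python3 - <<'E'
from h import *
for n in("scene","top"):
    c=load(n)
    for x in blobs(c,(5,90,40),(20,255,255),600):print(n,x,ray(c,*x[1],.006).round(4))
c=load("scene");print(proj(c,(.35,-.333,.006)))
w=load("wrist");m=cv2.inRange(cv2.cvtColor(w["image"],cv2.COLOR_RGB2HSV),(0,150,40),(10,255,255))
q=np.argwhere(m);print("top disc col",q[:,1].mean(),"rows",q[:,0].min(),q[:,0].max(),proj(w,(.578,.1645-.014,.127)),proj(w,(.578,.1645+.014,.127)))
E
```

```text
scene (np.int32(16521), array([192.6,  68.3]), array([122,   0, 147, 153], dtype=int32)) [ 0.5324 -1.1605  0.006 ]
scene (np.int32(986), array([314.3, 144.4]), array([294, 130,  44,  32], dtype=int32)) [ 0.3274 -0.535   0.006 ]
scene (np.int32(1195), array([256.1, 165.3]), array([232, 149,  52,  35], dtype=int32)) [ 0.5326 -0.5276  0.006 ]
scene (np.int32(1444), array([339.8, 200.9]), array([311, 170,  61,  87], dtype=int32)) [ 0.3782 -0.2715  0.006 ]
scene (np.int32(5223), array([303.5, 277.8]), array([255, 229,  87, 102], dtype=int32)) [ 0.5916 -0.0728  0.006 ]
scene (np.int32(2034), array([494.2, 355.2]), array([457, 318,  75,  74], dtype=int32)) [0.3065 0.3178 0.006 ]
top (np.int32(6462), array([297.3, 202.6]), array([243, 167, 113,  91], dtype=int32)) [ 0.6209 -0.0194  0.006 ]
top (np.int32(1199), array([627. , 245.8]), array([619, 199,  17, 130], dtype=int32)) [ 0.526  -0.7588  0.006 ]
top (np.int32(3892), array([520.1, 245.8]), array([485, 211,  71,  70], dtype=int32)) [ 0.5247 -0.5205  0.006 ]
top (np.int32(4073), array([437.9, 324. ]), array([403, 288,  71,  73], dtype=int32)) [ 0.3499 -0.3333  0.006 ]
top (np.int32(2525), array([134.3, 326. ]), array([ 98, 301,  69,  54], dtype=int32)) [0.3407 0.3387 0.006 ]
top (np.int32(4161), array([525.6, 341.8]), array([490, 305,  73,  74], dtype=int32)) [ 0.3126 -0.5245  0.006 ]
top (np.int32(3131), array([351.9, 459.2]), array([276, 429, 143,  51], dtype=int32)) [ 0.0617 -0.1438  0.006 ]
(np.float64(338.18279324372963), np.float64(184.8245298802548))
top disc col 318.86109036594473 rows 287 379 (np.float64(319.61128854905235), np.float64(385.7559570176557)) (np.float64(319.7145744419089), np.float64(319.34821309426195))
```

>>> send_rows --commands '[0, 0, 3, 0, 0.1, 0, 0, 6, 0, 0.1, 0, 0, 9, 0, 0.1, 0, 0, 12, 0, 0.1, -2, -4, 12, 0, 0.1, -4, -8, 12, 0, 0.1, -6, -12, 12, 0, 0.1, -8, -16, 12, 0, 0.1, -10, -20, 12, 0, 0.1, -10, -20, 12, 0, 0.1]'

```text
time: 8.5
tcp_pos: [0.4754, -0.0393, 0.1978]
tcp_rot: [0.0, 0.708, 0.706, -0.001]
force: [-0.3, 0.3, -3.0]
grip_width: 0.0261
gripper_force: 79.8
```

>>> send_rows --commands '[-2, -4, 0, 0, 0.1, -4, -8, 0, 0, 0.1, -6, -12, 0, 0, 0.1, -8, -16, 0, 0, 0.1, -10, -20, 0, 0, 0.1, -12, -24, 0, 0, 0.1, -12.5, -28, 0, 0, 0.1, -12.5, -29.6, 0, 0, 0.1, -12.5, -29.6, -3, 0, 0.1, -12.5, -29.6, -6, 0, 0.1]'

```text
time: 9.5
tcp_pos: [0.3534, -0.3323, 0.1373]
tcp_rot: [0.001, 0.707, 0.707, 0.0]
force: [0.6, -0.1, -3.0]
grip_width: 0.026
gripper_force: 80.0
```

```bash
python3 - <<'E'
from h import *
s=manip.read_state();print(s["tcp_pos"],s["force"])
c=shot("top","t2")
h=cv2.cvtColor(c["image"],cv2.COLOR_RGB2HSV);m=cv2.inRange(h,(5,90,40),(20,255,255))[270:380,390:485]
q=np.argwhere(m);print(q.min(0)+[270,390],q.max(0)+[270,390])
E
```

```text
[ 0.353394   -0.33230337  0.13733791] [ 0.63604288 -0.12694883 -2.98576743]
[298 402] [379 484]
```

>>> send_rows --commands '[0, 0, -3, 0, 0.1, 0, 0, -6, 0, 0.1, 0, 0, -8.5, 0, 0.1, 0, 0, -10.5, 0, 0.1, 0, 0, -11.5, 0, 0.1, 0, 0, -11.5, 0, 0.1]'

```text
time: 10.15
tcp_pos: [0.3526, -0.3306, 0.0222]
tcp_rot: [-0.001, 0.707, 0.708, 0.0]
force: [0.5, 0.8, -1.9]
grip_width: 0.0257
gripper_force: 80.0
```

>>> send_rows --commands '[0, 0, -0.3, 0, 0.1, 0, 0, -0.6, 0, 0.1, 0, 0, -0.8, 0, 0.1, 0, 0, -1.0, 0, 0.1, 0, 0, -1.0, 0, 0.1]'

```text
time: 10.65
tcp_pos: [0.3527, -0.3316, 0.0128]
tcp_rot: [0.0, 0.707, 0.707, -0.0]
force: [0.8, -0.3, -3.6]
grip_width: 0.0258
gripper_force: 80.0
```

>>> send_rows --commands '[0, 0, -0.2, 0, 0.1, 0, 0, -0.4, 0, 0.1, 0, 0, -0.4, 0, 0.1]'

```text
time: 10.95
tcp_pos: [0.3526, -0.3314, 0.0085]
tcp_rot: [-0.0, 0.707, 0.707, 0.0]
force: [1.1, -0.2, -3.4]
grip_width: 0.0257
gripper_force: 80.0
```

>>> send_rows --commands '[0, 0, -0.1, 0, 0.1, 0, 0, -0.1, 0, 0.1]'

```text
time: 11.15
tcp_pos: [0.3527, -0.3315, 0.0083]
tcp_rot: [0.0, 0.707, 0.707, -0.0]
force: [-2.2, 1.4, 5.1]
grip_width: 0.0254
gripper_force: 81.4
```

>>> send_rows --commands '[0, 0, -0.05, 0, 0.1, 0, 0, -0.05, 0, 0.45, 0, 0, -0.05, 0, 0.7, 0, 0, -0.05, 0, 1, 0, 0, -0.05, 0, 1, 0, 0, -0.05, 0, 1, 0, 0, 2, 0, 1, 0, 0, 5, 0, 1, 0, 0, 9, 0, 1, 0, 0, 14, 0, 1]'

```text
time: 12.15
tcp_pos: [0.3519, -0.3305, 0.1482]
tcp_rot: [-0.001, 0.707, 0.707, 0.0]
force: [0.5, -1.3, 0.6]
grip_width: 0.0849
gripper_force: 0.0
```

```bash
python3 - <<'E'
from h import *
w=shot("wrist");d=shot("scene")
for x in blobs(w,(0,150,40),(10,255,255),150):print("knob wrist",x,ray(w,*x[1],.057))
print(proj(d,(.3525,-.3295,.043)),[x for x in blobs(d,(0,150,40),(10,255,255),20) if 300<x[1][0]<400])
# cork visible extents via wrist
m=cv2.inRange(cv2.cvtColor(w["image"],cv2.COLOR_RGB2HSV),(5,90,40),(20,255,255))
n,l,s,ce=cv2.connectedComponentsWithStats(m);print([ (s[i],ce[i].round()) for i in range(1,n) if s[i][4]>300])
E
```

```text
knob wrist (np.int32(866), array([317.4, 233.4]), array([303, 214,  32,  38], dtype=int32)) [ 0.35017701 -0.32855251  0.057     ]
(np.float64(338.28920302559567), np.float64(176.44509829195852)) [(np.int32(37), array([338.2, 172.7]), array([335, 170,   8,   6], dtype=int32))]
[(array([226, 182,  11,  74, 462], dtype=int32), array([231., 218.])), (array([402, 189,  13,  70, 441], dtype=int32), array([408., 223.])), (array([281, 297,  74,   9, 420], dtype=int32), array([317., 301.])), (array([ 478,  332,   98,   66, 3864], dtype=int32), array([530., 362.])), (array([  204,   335,   158,   117, 13937], dtype=int32), array([282., 392.])), (array([ 415,  367,   35,   74, 1583], dtype=int32), array([430., 405.]))]
```

```bash
python3 - <<'E'
from h import *
w=load("wrist")
m=cv2.inRange(cv2.cvtColor(w["image"],cv2.COLOR_RGB2HSV),(5,80,25),(22,255,255))
P=[]
for v in range(150,325):
    q=np.where(m[v,215:425])[0]+215
    if len(q):
        print(v,q.min(),q.max()) if v%15==0 else 0
for u,v in((226,219),(414,223),(317,305)):print(ray(w,u,v,.006))
print([(x[0],x[2]) for x in blobs(w,(5,80,25),(22,255,255),60)])
for s in((80,0),(-80,0),(0,80),(0,-80)):print(s,proj(w,(.352+s[0]/1e3,-.331+s[1]/1e3,.006)))
cv2.imwrite("pics/w3.png",w["image"][:,:,::-1])
E
```

```text
195 229 412
210 226 414
225 227 413
240 230 410
255 236 404
300 287 353
[ 0.27288636 -0.33176114  0.006     ]
[ 0.43145062 -0.33507065  0.006     ]
[ 0.34946812 -0.41251546  0.006     ]
[(np.int32(146), array([283, 125,  30,   7], dtype=int32)), (np.int32(506), array([226, 181,  11,  75], dtype=int32)), (np.int32(486), array([402, 187,  13,  73], dtype=int32)), (np.int32(454), array([281, 297,  75,   9], dtype=int32)), (np.int32(3941), array([477, 332, 100,  67], dtype=int32)), (np.int32(14026), array([204, 335, 159, 117], dtype=int32)), (np.int32(1634), array([415, 367,  36,  74], dtype=int32)), (np.int32(142), array([  0, 416,  14,  18], dtype=int32))]
(80, 0) (np.float64(415.039919667022), np.float64(218.33495645117645))
(-80, 0) (np.float64(224.87809107142016), np.float64(218.12417365640772))
(0, 80) (np.float64(320.06894910018696), np.float64(118.2819628647811))
(0, -80) (np.float64(319.786729710976), np.float64(303.5093598337734))
```

The lid is on the mat: knob at about (0.351,-0.329) and mat centre at (0.352,-0.332), a difference of about 3 mm. Next I go behind tablet 1, with the fingers nearly shut as a two-point cradle.

>>> send_rows --commands '[0, 0, 4, 0, 1, 4, 6, 4, -0.1, 0.5, 8, 12, 4, -0.2, 0.2, 12, 18, 4, -0.26, 0.2, 14.7, 22, 3, -0.26, 0.2, 14.7, 25.3, 1, -0.26, 0.2, 14.7, 25.3, -1, -0.26, 0.2, 14.7, 25.3, -1, -0.26, 0.2, 14.7, 25.3, -1, -0.26, 0.2]'

```text
time: 13.15
tcp_pos: [0.4991, -0.0773, 0.1368]
tcp_rot: [-0.001, 0.792, 0.611, -0.001]
force: [-0.6, 0.2, 0.0]
grip_width: 0.0171
gripper_force: 0.0
```

```bash
cat > look.py <<'E'
from h import *
s=manip.read_state();q=s["tcp_rot"];print(s["time"],np.round(s["tcp_pos"],4),"a",2*np.arctan2(q[2],q[1]),s["grip_width"],s["force"])
w=shot("wrist","wl%d"%(s["time"]*100))
for x in blobs(w,(110,150,150),(130,255,255),150):print("tab",x[0],x[2],ray(w,*x[1],.084).round(4))
for x in blobs(w,(15,120,150),(28,255,255),80):print("brass?",x[0],x[2],ray(w,*x[1],.111).round(4))
c=shot("top")
for x in blobs(c,(110,150,80),(130,255,255)):print("top tab",x[0],x[2],ray(c,*x[1],.08).round(4))
d=shot("scene")
for x in blobs(d,(115,180,120),(125,255,255)):print("scene tab",x[0],x[2],ray(d,*x[1],.08).round(4))
print("brass scene",[(x[0],x[1]) for x in blobs(d,(17,150,150),(28,255,255),30)])
E
python3 look.py
```

```text
13.15 [ 0.4991 -0.0773  0.1368] a 1.3143383546734602 0.017091577363546457 [-0.64029439  0.18039509  0.01992262]
tab 5283 [495  42  81  86] [ 0.6346 -0.0127  0.084 ]
brass? 3177 [403 109  63  66] [ 0.5707 -0.0243  0.111 ]
scene tab 204 [288 276  18  15] [ 0.6351 -0.0171  0.08  ]
brass scene [(np.int32(60), array([210.9,   5. ])), (np.int32(31), array([222.4,   4.7])), (np.int32(57), array([193.6,  10.1])), (np.int32(71), array([161.7,  12.5])), (np.int32(34), array([177.6,  14.3])), (np.int32(48), array([151.4,  19.8])), (np.int32(450), array([388.9,  97.3])), (np.int32(79), array([318.8, 263. ]))]
```

```bash
python3 - <<'E'
from h import *
w=load("wrist")
for x in blobs(w,(108,130,40),(132,255,255),300):print(x[0],x[2],x[1],ray(w,*x[1],.084).round(4))
h=cv2.cvtColor(w["image"],cv2.COLOR_RGB2HSV)
m=cv2.inRange(h,(108,130,30),(132,255,255))[:, :420]
for v in range(150,340,10):
    q=np.where(m[v])[0]
    if len(q):print(v,q.min(),q.max(),h[v,(q.min()+q.max())//2])
print(proj(w,(.5105,-.034,.084)))
E
```

```text
5671 [493  42  83  87] [533.2  84.8] [ 0.6336 -0.0126  0.084 ]
3417 [285 148  73  69] [318.6 184.8] [ 0.5092 -0.0354  0.084 ]
150 301 310 [118 146 141]
160 292 319 [117 163 144]
170 286 354 [118 148 140]
180 285 357 [117 158 140]
190 287 355 [117 168 138]
200 291 350 [116 175 124]
210 301 339 [117 171 106]
(np.float64(320.07163220597744), np.float64(181.86165948529953))
```

>>> send_rows --commands '[0, 0, -3, 0, 0.2, 0, 0, -5.5, 0, 0.2, 0, 0, -7.2, 0, 0.2, 0, 0, -7.8, 0, 0.2, 0, 0, -8.2, 0, 0.2, 0, 0, -8.2, 0, 0.2]'

```text
time: 13.9
tcp_pos: [0.5001, -0.0793, 0.0564]
tcp_rot: [0.0, 0.793, 0.61, 0.0]
force: [0.8, -0.8, 0.7]
grip_width: 0.0174
gripper_force: 0.0
```

>>> send_rows --commands '[0, 0, -0.2, 0, 0.2, 0, 0, -0.4, 0, 0.2, 0, 0, -0.5, 0, 0.2, 0, 0, -0.5, 0, 0.2]'

```text
time: 14.3
tcp_pos: [0.4997, -0.0785, 0.0509]
tcp_rot: [0.0, 0.792, 0.61, 0.0]
force: [0.0, 0.1, 0.1]
grip_width: 0.0168
gripper_force: 0.0
```

>>> send_rows --commands '[0, 0, -0.2, 0, 0.2, 0, 0, -0.4, 0, 0.2, 0, 0, -0.4, 0, 0.2]'

```text
time: 14.6
tcp_pos: [0.4995, -0.0785, 0.0465]
tcp_rot: [-0.0, 0.792, 0.61, -0.0]
force: [-1.1, -0.1, 0.4]
grip_width: 0.017
gripper_force: 0.0
```

>>> send_rows --commands '[0, 0, -0.2, 0, 0.2, 0, 0, -0.3, 0, 0.2, 0, 0, -0.3, 0, 0.2]'

```text
time: 14.9
tcp_pos: [0.4999, -0.0786, 0.0448]
tcp_rot: [0.0, 0.792, 0.61, 0.0]
force: [-4.4, 1.4, 16.4]
grip_width: 0.0172
gripper_force: 8.1
```

>>> send_rows --commands '[0, 0, -0.2, 0, 0.2, 0, 0, -0.2, 0, 0.2]'

```text
time: 15.1
tcp_pos: [0.5, -0.0786, 0.0447]
tcp_rot: [0.001, 0.792, 0.61, 0.0]
force: [-12.6, 2.8, 43.4]
grip_width: 0.0174
gripper_force: 22.0
```

```bash
python3 - <<'E'
from h import *
w=shot("wrist")
cv2.imwrite("pics/last.png",w["image"][:,:,::-1])
print("tip@", [proj(w,(.4995+.011*.258,-.0785+.011*.966,z)) for z in (.066,.07,.075)])
E
```

```text
tip@ [(np.float64(319.0127961330361), np.float64(292.15271712633677)), (np.float64(319.0300974049134), np.float64(296.5187169777895)), (np.float64(319.0529603942005), np.float64(302.2882238983392))]
```

Stone contact came at TCP z = 0.0448, so the tips lie about 21 mm behind the TCP. I raise them to about 5 mm above the stone and push tablet 1.

>>> send_rows --commands '[0, 0, 0.8, 0, 0.2, 0.25, 1, 0.8, 0, 0.2, 0.5, 2, 0.8, 0, 0.2, 0.77, 3, 0.8, 0, 0.2, 1.03, 4, 0.8, 0, 0.2, 1.3, 5, 0.8, 0, 0.2, 1.55, 6, 0.8, 0, 0.2, 1.8, 7, 0.8, 0, 0.2, 2.05, 8, 0.8, 0, 0.2, 2.05, 8, 0.8, 0, 0.2]'

```text
time: 16.15
tcp_pos: [0.5205, 0.0027, 0.0498]
tcp_rot: [-0.0, 0.792, 0.61, 0.0]
force: [-0.2, -1.3, -0.1]
grip_width: 0.0166
gripper_force: 0.0
```

```bash
python3 - <<'E'
from h import *
s=manip.read_state();print(np.round(s["tcp_pos"],4),s["force"])
w=shot("wrist");d=shot("scene")
for x in blobs(w,(108,130,30),(132,255,255),200):print(x[0],x[2],x[1],ray(w,x[2][0]+x[2][2]/2,x[1][1],.084).round(4))
t=np.array(s["tcp_pos"])
for f in (.029,.031,.035):print(f,proj(w,(t[0]+.254*f,t[1]+.967*f,.084)))
for x in blobs(d,(112,150,50),(128,255,255),30):
  if x[1][1]>200:print("scene",x[0],x[2],ray(d,*x[1],.08).round(4))
print("brass",[(x[0],x[1]) for x in blobs(d,(17,150,100),(28,255,255),30) if x[1][1]>200])
E
```

```text
[0.5205 0.0027 0.0498] [-0.23822716 -1.33235625 -0.06968461]
9773 [262 192 115 114] [317.7 250. ] [0.529  0.0361 0.084 ]
9125 [540 236 100 112] [595.3 291. ] [ 0.6244 -0.0063  0.084 ]
0.029 (np.float64(320.23066785421247), np.float64(263.75077440187243))
0.031 (np.float64(320.23077746438184), np.float64(258.72986094414006))
0.035 (np.float64(320.23099968879643), np.float64(248.55042630351974))
scene 205 [338 274  18  15] [0.5284 0.0319 0.08  ]
scene 193 [288 276  18  15] [ 0.6348 -0.0173  0.08  ]
brass [(np.int32(75), array([317.3, 262.7]))]
```

>>> send_rows --commands '[0.25, 1, 0, 0, 0.2, 0.5, 2, 0, 0, 0.2, 0.77, 3, 0, 0, 0.2, 1.03, 4, 0, 0, 0.2, 1.3, 5, 0, 0, 0.2, 1.55, 6, 0, 0, 0.2, 1.8, 7, 0, 0, 0.2, 2.05, 8, 0, 0, 0.2, 2.3, 9, 0, 0, 0.2, 2.55, 9.8, 0, 0, 0.2]'

```text
time: 17.25
tcp_pos: [0.5459, 0.1004, 0.0498]
tcp_rot: [-0.0, 0.792, 0.61, 0.0]
force: [-0.1, 0.3, 0.0]
grip_width: 0.0173
gripper_force: 0.0
```

```bash
cat > l2.py <<'E'
from h import *
s=manip.read_state();print(s["time"],np.round(s["tcp_pos"],4),s["force"])
w=shot("wrist","wl%d"%(s["time"]*100));d=shot("scene");c=shot("top")
for n,k,z in(("wrist",w,.084),("scene",d,.08),("top",c,.08)):
  for x in blobs(k,(108,130,30),(132,255,255),30):
    p=ray(k,*x[1],z)
    if .4<p[0]<.7 and -.2<p[1]<.3:print(n,x[0],x[2],p.round(4),"at floor",ray(k,*x[1],.018).round(4))
print("brass",[(x[0],x[1],ray(d,*x[1],.105).round(4)) for x in blobs(d,(17,150,150),(28,255,255),30) if x[1][1]>200])
E
python3 l2.py
```

```text
17.25 [0.5459 0.1004 0.0498] [-0.06636534  0.29016619  0.00892966]
wrist 4228 [268 215  88  63] [0.5521 0.1359 0.084 ] at floor [0.5449 0.1139 0.018 ]
wrist 247 [557 431  38  27] [0.6412 0.0175 0.084 ] at floor [ 0.6792 -0.0646  0.018 ]
scene 222 [288 276  18  15] [ 0.635  -0.0168  0.08  ] at floor [ 0.6181 -0.0583  0.018 ]
scene 230 [348 316  19  17] [0.565  0.1428 0.08  ] at floor [0.5435 0.1118 0.018 ]
top 292 [284 181  19  20] [ 0.633  -0.0138  0.08  ] at floor [ 0.6467 -0.0095  0.018 ]
brass [(np.int32(113), array([318.6, 261.9]), array([ 0.5693, -0.031 ,  0.105 ]))]
```

Tablet 1 is in the tin: both views place it near (0.544,0.113) at floor height. The brass weight has not moved. Next, behind tablet 2.

>>> send_rows --commands '[0, 0, 4, 0, 0.2, 0, 0, 8.5, 0.1, 0.2, 2.5, -4, 10, 0.25, 0.2, 5, -8, 10, 0.4, 0.2, 7.5, -12, 10, 0.52, 0.2, 10, -15.6, 10, 0.52, 0.2, 10, -15.6, 8, 0.52, 0.2, 10, -15.6, 8, 0.52, 0.2]'

```text
time: 18.2
tcp_pos: [0.6442, -0.0579, 0.1271]
tcp_rot: [-0.002, 0.61, 0.792, -0.001]
force: [-0.7, 0.2, -0.3]
grip_width: 0.0174
gripper_force: 0.0
```

```bash
python3 l2.py
```

```text
18.2 [ 0.6442 -0.0579  0.1271] [-0.73785578  0.16196016 -0.34783118]
wrist 2639 [287 151  74  70] [ 0.631  -0.0186  0.084 ] at floor [ 0.6333 -0.0312  0.018 ]
wrist 40 [356 169   6  11] [ 0.6517 -0.0033  0.084 ] at floor [ 0.6606 -0.011   0.018 ]
scene 209 [288 276  18  15] [ 0.6352 -0.0169  0.08  ] at floor [ 0.6183 -0.0584  0.018 ]
scene 223 [348 315  19  18] [0.5644 0.1417 0.08  ] at floor [0.5428 0.1106 0.018 ]
brass []
```

>>> send_rows --commands '[0, 0, -3, 0, 0.2, 0, 0, -6, 0, 0.2, 0, 0, -7.3, 0, 0.2, 0, 0, -7.7, 0, 0.2, 0, 0, -7.7, 0, 0.2]'

```text
time: 18.85
tcp_pos: [0.646, -0.0562, 0.0536]
tcp_rot: [0.0, 0.609, 0.793, 0.0]
force: [0.1, -0.6, 0.0]
grip_width: 0.0173
gripper_force: 0.0
```

>>> send_rows --commands '[-0.27, 1, 0, 0, 0.2, -0.55, 2, 0, 0, 0.2, -0.82, 3, 0, 0, 0.2, -1.1, 4, 0, 0, 0.2, -1.36, 5, 0, 0, 0.2, -1.63, 6, 0, 0, 0.2, -1.9, 7, 0, 0, 0.2, -1.9, 7, 0, 0, 0.2]'

```text
time: 19.65
tcp_pos: [0.6261, 0.015, 0.0527]
tcp_rot: [-0.0, 0.609, 0.794, 0.0]
force: [-0.4, -0.8, 0.4]
grip_width: 0.017
gripper_force: 0.0
```

```bash
python3 l2.py
```

```text
19.65 [0.6261 0.015  0.0527] [-0.39700232 -0.80833146  0.41969104]
wrist 4585 [152   0 106  59] [0.5643 0.1109 0.084 ] at floor [0.5443 0.1194 0.018 ]
wrist 9260 [263 190 113 112] [0.6165 0.048  0.084 ] at floor [0.6223 0.0252 0.018 ]
scene 270 [306 292  18  19] [0.6188 0.0464 0.08  ] at floor [0.6008 0.0091 0.018 ]
scene 237 [348 315  19  18] [0.5643 0.142  0.08  ] at floor [0.5427 0.111  0.018 ]
brass []
```

>>> send_rows --commands '[-0.27, 1, -0.2, 0, 0.2, -0.55, 2, -0.2, 0, 0.2, -0.82, 3, -0.2, 0, 0.2, -1.1, 4, -0.2, 0, 0.2, -1.36, 5, -0.2, 0, 0.2, -1.63, 6, -0.2, 0, 0.2, -1.9, 7, -0.2, 0, 0.2, -2.15, 8, -0.2, 0, 0.2, -2.3, 8.6, -0.2, 0, 0.2, -2.3, 8.6, -0.2, 0, 0.2]'

```text
time: 20.8
tcp_pos: [0.6034, 0.1004, 0.0508]
tcp_rot: [-0.0, 0.609, 0.793, 0.0]
force: [0.4, -0.3, -0.0]
grip_width: 0.0172
gripper_force: 0.0
```

```bash
python3 l2.py
```

```text
20.8 [0.6034 0.1004 0.0508] [ 0.39724242 -0.31003853 -0.00648884]
wrist 4471 [175 187  91  62] [0.5564 0.1362 0.084 ] at floor [0.5435 0.1146 0.018 ]
wrist 4084 [284 215  87  64] [0.5967 0.1355 0.084 ] at floor [0.6041 0.1135 0.018 ]
scene 232 [348 316  19  17] [0.5651 0.143  0.08  ] at floor [0.5436 0.112  0.018 ]
scene 234 [326 326  19  17] [0.6191 0.1421 0.08  ] at floor [0.6011 0.1111 0.018 ]
top 170 [229 225  11  20] [0.536  0.1099 0.08  ] at floor [0.5447 0.1205 0.018 ]
brass []
```

Both tablets are in the tin, at floor height near x = 0.544 and 0.603. I'll lift away, clear the views and check with the last picture.

>>> send_rows --commands '[0, 0, 5, 0, 0.2, 0, 0, 10, 0, 0.2, 0, 0, 15, 0, 0.2, -4, -2, 18, 0, 0.2, -8, -4, 20, 0, 0.2, -12, -6, 22, 0, 0.2, -16, -8, 22, 0, 0.2, -20, -10, 22, 0, 0.2, -24, -12, 22, 0, 0.2, -24, -12, 22, 0, 0.2]'

```text
time: 21.95
tcp_pos: [0.3597, -0.0219, 0.2711]
tcp_rot: [-0.0, 0.61, 0.792, -0.001]
force: [0.3, 1.3, 0.6]
grip_width: 0.0171
gripper_force: 0.0
```

```bash
python3 l2.py; python3 - <<'E'
from h import *
d=load("scene");c=load("top")
im=np.zeros((600,800,3),np.uint8)
im[:,:440]=cv2.resize(d["image"][130:430,200:420],(440,600),interpolation=cv2.INTER_CUBIC)
im[:480,440:]=cv2.resize(c["image"][130:370,170:480],(360,480))
cv2.imwrite("pics/final.png",im[:,:,::-1])
E
```

```text
21.95 [ 0.3597 -0.0219  0.2711] [0.25197189 1.26261976 0.6350547 ]
wrist 958 [512  94  46  28] [0.52   0.1109 0.084 ] at floor [0.554 0.121 0.018]
wrist 1096 [556 110  54  28] [0.5674 0.11   0.084 ] at floor [0.6103 0.1199 0.018 ]
scene 135 [348 315  19  15] [0.5637 0.1358 0.08  ] at floor [0.5421 0.1043 0.018 ]
scene 136 [326 325  18  15] [0.6173 0.1347 0.08  ] at floor [0.5992 0.1032 0.018 ]
top 186 [230 200  11  19] [0.592  0.1096 0.08  ] at floor [0.6036 0.1201 0.018 ]
top 179 [229 225  10  19] [0.5372 0.1108 0.08  ] at floor [0.546  0.1215 0.018 ]
brass [(np.int32(74), array([316.9, 261.8]), array([ 0.5727, -0.0331,  0.105 ]))]
```

View pics/final.png

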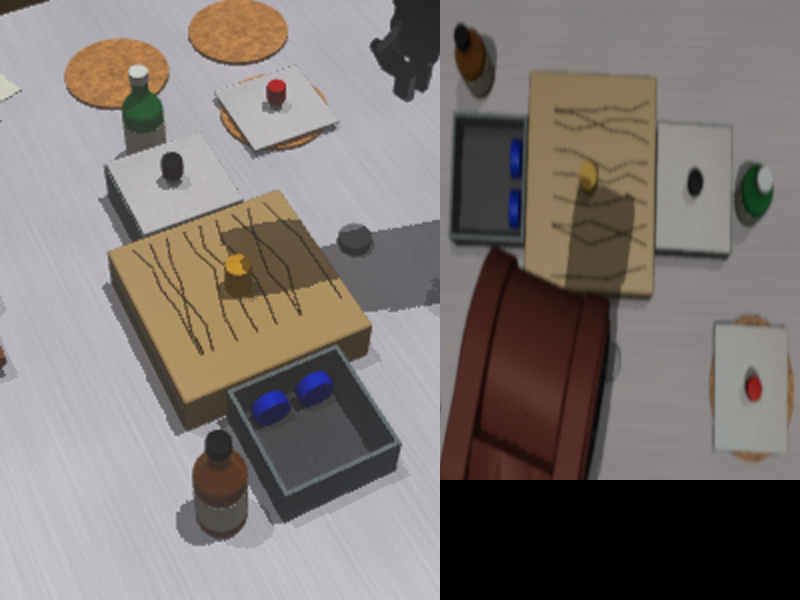

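The final view shows both tablets inside the open tin at (270,408) and (315,388), on edge against the wall nearest the stone. The red-knobbed lid lies flat on the near mat at (276,110). The weight, black-knobbed tin and both bottles have not moved.

```bash
python3 -c "
from bench import manip
print(manip.close_job())"
```

```text
the job is handed in; nothing more can be done
None
```

Job handed in at about 22 s: the red-knobbed lid lies flat, knob up, within about 3 mm of the mat's centre, and both blue tablets are in the open tin, on edge against its wall; the black-knobbed tin, brass weight and bottles look unmoved in the last views, and the fingertips briefly pressed the stone with 43 N, above the 40 N limit set for the arm and gripper body.

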